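Slide the filled mould under the cold plate's hood and latch it

ROBOT

A 6-joint arm with a two-finger parallel gripper is mounted at the origin on a cart in front of the work surface, level with it; the furniture and walls round the work are solid. World frame = base frame: x ahead of the robot, y to its left, z up, the work surface at z = 0. Lengths are in mm, angles in degrees, forces in N, time in s.
With the tool pointing down it reaches from about 350 to 850 mm from the base axis. Payload 8.1 kg.
Tool frame: the origin (TCP) lies at the very end of the fingers, on their centre line; the grasp point (between the pads) lies 19 mm behind it (r.grasp_offset is the distance from the TCP to the grasp point, in mm); z points along the fingers, y is the line along which they close (so a half turn about z gives the same grasp; the last joint's range is limited). The gripper opens to 85 mm and grips with 20 to 120 N. Pads are 22 mm wide; open, the fingers measure 114 mm over their backs; the gripper's body (76 mm by 85 mm) begins 54 mm behind the grasp point. The pads swing forward as they close: fully open they stand 13 mm farther back than shut.
Start: joints at [-68.148, 7.471, 85.268, -0, 87.261, -4.893], TCP at [270.038, -535.803, 208.092] pointing down, gripper open.
Joint ranges: [-169.43, 169.43], [-51.17, 129.36], [1.28, 143.12], [-76.62, 256.62], [0, 156.53], [-152.29, 152.29]. Speed limits (degrees/s): [136.94, 136.94, 159.86, 180, 180, 180].

INTERFACE

Orientations are given as [roll, pitch, yaw] about the fixed x, y, z axes, in that order (R = Rz(yaw) Ry(pitch) Rx(roll)).
In Python, from bench import r gives the robot as it stands.
- The arm moves only by the tool carry_out, never from a script. Its argument "commands" is a list of rows, each an object with "jaw": the finger opening in m, from 0 to 0.0854; "translation": the shift along the tool's x, y, z in m, a list of three; "spin": the turn about the tool's z in rad. A call has exactly 8 rows; each row shifts and turns the commanded pose from where the row before left it, along the tool's axes as they then stand; what a row does not reach is not made up. A row lasts 1/12 s, in which the tool goes at most 41.7 mm and 7.16 degrees, less where a joint would pass 70% of its speed; a pose out of reach is approached as far as the arm can. A call is refused whole if a number of a shift passes 0.0417 or a number of a turn 0.125, either way. A call with a gripper value outside its range is refused whole. The fingers move at their own pace and stop on an object; "squeeze" is the grip in N (left out, the last holds). Time passes only in rows, so rows that do not move let the fingers close, or fill a call up. It gives the time, the measured TCP pose, the force, the opening and the grip force at its end, in the units of the state.
- r.sense(): the state, without advancing time (a new reading comes with each control period).
- r.snapshot(name): name is "side" or "top" or "wrist"; returns a dict with "pixels" (420x560x3 uint8, blue, green, red), "K" (3x3 intrinsics, pixels), "extrinsics" (4x4, takes a point from camera to world coordinates). Camera axes: x right, y down, z forward; pixel columns grow to the right and rows downward; lengths in mm; the calibration is good to about 2 mm. A picture is of the moment at which its call begins. There is no depth.
- r.hand_in(): hands the job in; it is judged then, once.
Trained networks look in a picture, given as the dict that the camera call returned (one of the last four; its "shot" number tells which), for a name from the list of things; names that differ only in an ending like _2 or _b are one class to them, and where a whole thing is asked for, a point or a joint stands for the part that bears it (a point fixed in the world has none). Each returns a list of dicts, best first, with "score" (0 to 1); they miss things now and then, are a little off and sometimes report something else, mostly with a low value. They report only what shows in the picture. A call takes as long as a camera call. They do not tell look-alikes from the thing itself.
- r.spot_in(picture, target): "xy" ([column, row] in pixels, amid what is visible of it).
- r.regions_of(picture, target): "pixels" (420x560 bool, what is visible of it) and "xy" ([column, row] in pixels, amid what is visible of it).
- r.landmark_of(picture, target): "xy" ([column, row] in pixels: a listed point, or the origin of a listed thing).
The state is a dict: "time": time; "joint_pos": joint angles; "qd": joint speeds; "joint_efforts": joint torques, N m; "tool_pos": TCP position; "tcp_rot": TCP orientation; "ft_force": force on the tool from outside, world axes, zero at the start; "wrist_torque": the same for the moment, N m; "finger_gap": finger opening in mm; "grip_force": force on a finger pad.
Only numpy, scipy, OpenCV 4.12 (cv2) and the standard library are available. Lean on these libraries where they do the work, as an engineer would, in place of code of your own. Each camera call takes 0.05 s, during which the arm holds its last target. There are 200 camera calls.

TASK

Put the filled tealight mould on the cold plate to cool: lift it over and lay it flat on the open loading apron, nose towards the channel and in line with it, and let go of its middle handle, which the hood would not let your hand follow. Then slide it from its rear pull plate under the rail lips and the hood, pressing gently against the sprung buffer without squashing it hard, until the spring catch comes up behind the slab, and leave it latched there. Never tip the mould, and do not disturb the tin, the tape roll or the die.

Things in the scene. Friction and masses are not known exactly. Their poses are not given: they have to be found in the camera images.
- mould: Loose metal mould, 0.3 to 0.6 kg: slab 130 (x) x 84 (y) x 12 (z) mm, four white wax discs set in its top, a lifting handle in the middle and an upright pull plate behind. Origin: centre of the slab's underside; +x is the nose that goes in first, z up.
- mould_handle (a point): Centre of the lifting handle's top, 40 mm above the mould's underside. Flat-sided steel bar 36 mm long in the mould's x, 12 mm thick in y (10 mm thick lower down), from 12 to 40 mm above the underside.
- mould_pull (a point): Centre of the pull plate's top, 77 mm behind the mould's origin (x = -77), 38 mm above its underside. Upright steel plate 8 mm thick in x, 56 mm wide in y, 6 to 38 mm above the underside, on two short arms (y = +-22 mm) behind the slab; the catch comes up in the gap between the arms.
- cold_plate: Fixed cold plate: base 345 x 144 mm (x -155 to 190), flat sliding floor 16 mm above the bench. Origin on the bench under the centre of the channel mouth; +x is the sliding direction, z up. The open loading apron is x -155 to 0; on it two slanting guides, 14.5 mm high, at x -50 to -5 narrow from about 125 to 93 mm inside.
- channel_mouth (a point): Floor centre at the channel mouth (cold plate x = 0). The channel, x 0 to 160 mm, is 88 mm wide between its rails; from x = 13 mm steel lips overhang each side by 6 mm, 14.5 mm above the floor: the mould can only be slid in. The latched mould's origin is at y = 0 and x = 65 to 81 mm: the end-stop carriage is clamped elsewhere each time, not reported; find it by touch.
- hood_edge (a point): Middle of the hood's front edge, its underside. The clear hood covers x = 42 to 152 mm of the cold plate, 47 to 54 mm above the floor (screw heads to 56 mm): the mould's handle passes beneath it, a gripper does not. The latched mould's pull plate stays outside, at x = -12 to 4 mm.
- buffer (a joint): Travel (m) of the sprung rubber buffer that meets the mould's nose: 0 free, grows as pressed (+x), 0.005 when latched; the catch comes up at about 0.006. Spring 2 N preload plus 1 N per mm (14 N at 12 mm), solid at 16 mm; sliding friction adds 2 to 8 N, more as one presses (slick floor, about 0.25). Must not go beyond 0.013.
- catch (a joint): Depression (m) of the brass spring catch, a ramp 14 mm wide standing about 5 mm out of the channel floor on the centre line: 0 fully up, about 0.005 while the slab rides over it. Light spring, under 2.5 N. It comes up by itself behind the slab's rear face and holds the mould against the buffer.
- tin: Bystander: open round tin (the one in front, not at the back of the bench), 66 mm diameter, 40 mm high; origin: centre of its underside.
- tape_roll: Bystander: roll of tape lying flat (not the one at the back of the bench), 104 mm diameter, 25 mm high; origin: centre of its underside.
- die: Bystander: stepped round steel die, 37 mm diameter, 35 mm high; origin: centre of its underside.
Mind the look-alikes: they are no part of the job. Leave any orange look-alike of the mould alone.

How it is judged (in metres and radians):
On the way:
1. the mould lies flat on the loading apron, before the hood, lined up with the channel, and is let go (x of mould in the frame of cold_plate between -0.14 and -0.02 m and y of mould in the frame of cold_plate between -0.025 and 0.025 m and z of mould in the frame of cold_plate between 0.013 and 0.019 m and angle between mould's own z axis and vertical below 0.06 rad and angle between the x axis of mould and the x axis of cold_plate, either way round below 0.3 rad and contact force between the fingers and mould below 0.1 N), for 0.2 s.
At the end, for the whole second after the job is handed in: The mould lies flat in the channel under the hood (its origin 61 to 85 mm past the mouth, within 6 mm of the centre line, tilt under 0.05 rad), the catch is up behind it (within 1.5 mm) and the buffer stays pressed 3 to 7.5 mm; the mould is at rest and released (x of mould in the frame of cold_plate between 0.061 and 0.085 m and y of mould in the frame of cold_plate between -0.006 and 0.006 m and z of mould in the frame of cold_plate between 0.013 and 0.019 m and angle between mould's own z axis and vertical below 0.05 rad and value of joint catch below 0.0015 m and value of joint buffer between 0.003 and 0.0075 m and linear speed of mould below 0.01 m/s); the robot touches nothing.
It fails at once if the buffer is squashed more than 13 mm (value of joint buffer above 0.013 m).
It fails at once if the mould is tipped more than 0.4 rad (angle between mould's own z axis and vertical above 0.4 rad).
It fails at once if the tin, tape roll or die is moved more than 20 mm (distance of any of tin, tape_roll, die from where it was at the start of the episode above 0.02 m).
It also fails if it takes over 72 s, if anything falls off the work surface, if the arm or the gripper's body presses on something with over 40 N, if the wrist force passes 120 N, or if a joint passes its speed limit or range.

## Working session

There is one attempt and no reset: what is moved stays moved. The work goes in short steps, Python scripts to look and compute and a tool call to move; the robot and the scene stay as the last step left them, time stands still between calls to the robot, and variables do not carry over. Pictures are saved under pics/ and viewed, at most 10 in all, crops included, and the job is handed in when it is done.

Besides the shell and the picture viewer there is one more tool, called after "Request:" as a command line: name --argument value ..., lists and objects as JSON in quotes. carry_out: Moves the arm, as the interface text tells. Its arguments: {"type":"object","properties":{"commands":{"type":"array","items":{"type":"object","properties":{"jaw":{"type":"number"},"translation":{"type":"array","items":{"type":"number"}},"spin":{"type":"number"}}}},"squeeze":{"type":"number"}},"required":["commands"]}

```bash
ls; mkdir -p pics; cat > h.py <<'E'
import numpy as np, cv2
from bench import r
def ray(p,xy):
    E=np.array(p["extrinsics"]);K=np.array(p["K"])
    d=E[:3,:3]@np.linalg.solve(K,[xy[0],xy[1],1.]);return E[:3,3],d
def atz(p,xy,z):
    o,d=ray(p,xy);return np.round(o+d*(z-o[2])/d[2],1)
def tri(a,b):
    A=np.zeros((3,3));B=np.zeros(3)
    for p,xy in (a,b):
        o,d=ray(p,xy);d=d/np.linalg.norm(d);M=np.eye(3)-np.outer(d,d);A+=M;B+=M@o
    return np.round(np.linalg.solve(A,B),1)
def proj(p,X):
    E=np.array(p["extrinsics"]);c=E[:3,:3].T@(np.array(X)-E[:3,3]);u=np.array(p["K"])@c;return u[:2]/u[2]
E
python3 - <<'E'
from h import *
t=r.snapshot("top");s=r.snapshot("side")
cv2.imwrite("pics/top0.png",t["pixels"]);cv2.imwrite("pics/side0.png",s["pixels"])
Z=dict(mould=0,mould_handle=40,mould_pull=38,cold_plate=0,channel_mouth=16,hood_edge=63,tin=0,tape_roll=0,die=0)
for n,z in Z.items():
    for nm,p in(("top",t),("side",s)):
        for l in r.landmark_of(p,n)[:3]: print(n,nm,round(l["score"],2),np.round(l["xy"]),atz(p,l["xy"],z))
print(r.sense())
E
```

```text
pics
mould top 0.78 [180. 250.] [461.9 267.5   0. ]
mould top 0.58 [364. 230.] [ 572.8 -225.7    0. ]
mould side 0.71 [242. 176.] [463.5 289.1   0. ]
mould side 0.62 [307. 294.] [ 584.  -233.3    0. ]
mould_handle top 0.77 [370. 224.] [ 584.8 -233.2   40. ]
mould_handle side 0.95 [239. 167.] [455.2 277.9  40. ]
mould_handle side 0.77 [308. 279.] [ 585.2 -229.8   40. ]
mould_pull top 0.91 [376. 253.] [ 507.9 -252.1   38. ]
mould_pull top 0.88 [159. 274.] [390.7 303.6  38. ]
mould_pull side 0.82 [273. 291.] [ 510.7 -253.8   38. ]
mould_pull side 0.8 [218. 166.] [394.  291.2  38. ]
mould_pull side 0.26 [239. 173.] [454.4 245.   38. ]
cold_plate top 0.88 [296. 199.] [640.  -29.4   0. ]
cold_plate side 0.93 [319. 236.] [643.3 -36.    0. ]
channel_mouth top 0.65 [297. 195.] [646.1 -30.4  16. ]
channel_mouth top 0.49 [403. 282.] [ 442.7 -334.3   16. ]
channel_mouth side 0.86 [319. 230.] [644.8 -31.1  16. ]
hood_edge top 0.94 [297. 178.] [680.4 -25.2  63. ]
hood_edge side 0.56 [337. 210.] [688.2 -21.6  63. ]
tin top 0.75 [408. 284.] [ 440.7 -352.4    0. ]
tin side 0.57 [242. 346.] [ 444.5 -3
[... 201 characters left out ...]
6   0. ]
{'time': 1.0, 'joint_pos': array([-6.81480736e+01,  7.47076349e+00,  8.52688315e+01,  5.92470704e-05,
        8.72616017e+01, -4.89300598e+00]), 'qd': array([ 0.04069346, -0.02985805, -0.03769533,  0.01235888, -0.04872957,
        0.00319224]), 'joint_efforts': array([-1.34277025e-04, -5.69336915e+01, -5.00869739e+01, -1.45380727e-04,
        1.53482753e-03,  3.93609719e-05]), 'tool_pos': array([ 270.0303157 , -535.79534741,  208.08652484]), 'tcp_rot': array([-1.79998813e+02, -1.61034364e-04,  2.67449295e+01]), 'ft_force': array([ 0.7628751 , -0.3816488 ,  0.15453403]), 'wrist_torque': array([ 0.00607024, -0.0300287 ,  0.02051419]), 'grip_force': 0.0, 'finger_gap': 85.1530719651239}
```

View pics/top0.png

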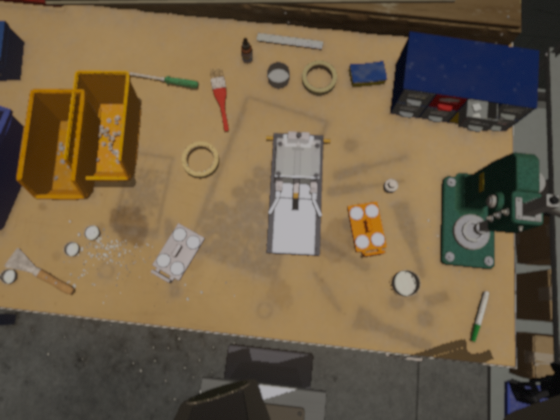

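View pics/side0.png

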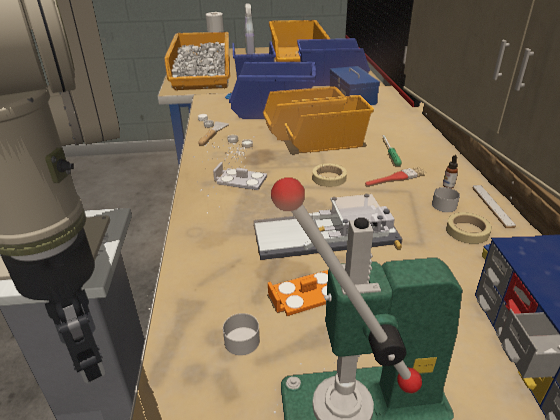

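The top view shows the real grey mould at (180,252), nose towards the upper right. The orange look-alike is at (367,230), and the cold plate at (297,195) slides towards +x. The side view agrees: mould at (240,178), plate at (320,235). Next I'll plan the approach.

```bash
cat >> h.py <<'E'
def plan(wps,start=None):
    """wps: (x,y,z,yaw,nrows); prints rows [tx,ty,tz,spin] in m/rad"""
    s=r.sense()
    if start is None: start=[*s["tool_pos"],s["tcp_rot"][2]]
    p=np.array(start[:3],float);yaw=float(start[3]);k=0
    for x,y,z,yw,n in wps:
        t=np.array([x,y,z],float);dy=(yw-yaw+180)%360-180;st=(t-p)/n
        for i in range(n):
            a=np.radians(yaw);R=np.array([[np.cos(a),np.sin(a),0],[np.sin(a),-np.cos(a),0],[0,0,-1]])
            v=np.round(R.T@st/1000,4);sp=round(-np.radians(dy/n),4);k+=1
            print(k,v.tolist(),sp,"" if np.all(abs(v)<.0417) and abs(sp)<.125 else "BAD");yaw+=dy/n
        p=t
E
python3 -c "
from h import *
plan([(440,-100,230,92,16),(420,255,230,152,16)])"
```

```text
1 [0.0217, -0.0195, -0.0014] -0.0712 
2 [0.0231, -0.0179, -0.0014] -0.0712 
3 [0.0243, -0.0163, -0.0014] -0.0712 
4 [0.0254, -0.0145, -0.0014] -0.0712 
5 [0.0264, -0.0126, -0.0014] -0.0712 
6 [0.0272, -0.0107, -0.0014] -0.0712 
7 [0.0279, -0.0088, -0.0014] -0.0712 
8 [0.0284, -0.0068, -0.0014] -0.0712 
9 [0.0288, -0.0047, -0.0014] -0.0712 
10 [0.0291, -0.0027, -0.0014] -0.0712 
11 [0.0292, -0.0006, -0.0014] -0.0712 
12 [0.0292, 0.0015, -0.0014] -0.0712 
13 [0.029, 0.0036, -0.0014] -0.0712 
14 [0.0287, 0.0056, -0.0014] -0.0712 
15 [0.0282, 0.0076, -0.0014] -0.0712 
16 [0.0276, 0.0096, -0.0014] -0.0712 
17 [0.0222, -0.0005, 0.0] -0.0654 
18 [0.0222, 0.001, 0.0] -0.0654 
19 [0.0221, 0.0024, 0.0] -0.0654 
20 [0.0219, 0.0039, 0.0] -0.0654 
21 [0.0216, 0.0053, 0.0] -0.0654 
22 [0.0212, 0.0067, 0.0] -0.0654 
23 [0.0207, 0.0081, 0.0] -0.0654 
24 [0.0201, 0.0094, 0.0] -0.0654 
25 [0.0195, 0.0107, 0.0] -0.0654 
26 [0.0187, 0.0119, 0.0] -0.0654 
27 [0.0179, 0.0131, 0.0] -0.0654 
28 [0.017, 0.0143, 0.0] -0.0654 
29 [0.016, 0.0154, 0.0] -0.0654 
30 [0.015, 0.0164, 0.0] -0.0654 
31 [0.0139, 0.0173, 0.0] -0.0654 
32 [0.0127, 0.0182, 0.0] -0.0654
```

Request:
carry_out --commands '[{"jaw": 0.085, "translation": [0.022, -0.02, -0.001], "spin": -0.071}, {"jaw": 0.085, "translation": [0.023, -0.018, -0.001], "spin": -0.071}, {"jaw": 0.085, "translation": [0.024, -0.016, -0.002], "spin": -0.071}, {"jaw": 0.085, "translation": [0.025, -0.015, -0.001], "spin": -0.071}, {"jaw": 0.085, "translation": [0.026, -0.013, -0.001], "spin": -0.071}, {"jaw": 0.085, "translation": [0.027, -0.011, -0.001], "spin": -0.071}, {"jaw": 0.085, "translation": [0.028, -0.009, -0.002], "spin": -0.071}, {"jaw": 0.085, "translation": [0.028, -0.007, -0.001], "spin": -0.071}]'

```text
time: 1.67
tool_pos: [353.4, -316.3, 218.4]
tcp_rot: [180.0, 0.0, 59.5]
ft_force: [0.6, 0.8, 0.0]
finger_gap: 84.9
grip_force: 0.0
```

Request:
carry_out --commands '[{"jaw": 0.085, "translation": [0.029, -0.005, -0.001], "spin": -0.071}, {"jaw": 0.085, "translation": [0.029, -0.003, -0.001], "spin": -0.071}, {"jaw": 0.085, "translation": [0.029, -0.001, -0.002], "spin": -0.071}, {"jaw": 0.085, "translation": [0.029, 0.001, -0.001], "spin": -0.071}, {"jaw": 0.085, "translation": [0.029, 0.004, -0.001], "spin": -0.071}, {"jaw": 0.085, "translation": [0.029, 0.006, -0.001], "spin": -0.071}, {"jaw": 0.085, "translation": [0.028, 0.008, -0.002], "spin": -0.071}, {"jaw": 0.085, "translation": [0.028, 0.01, -0.001], "spin": -0.071}]'

```text
time: 2.33
tool_pos: [439.0, -98.1, 228.6]
tcp_rot: [180.0, 0.0, 92.0]
ft_force: [-0.3, -0.7, 0.2]
finger_gap: 85.1
grip_force: 0.0
```

Request:
carry_out --commands '[{"jaw": 0.085, "translation": [0.022, -0.001, 0], "spin": -0.065}, {"jaw": 0.085, "translation": [0.022, 0.001, 0], "spin": -0.065}, {"jaw": 0.085, "translation": [0.022, 0.002, 0], "spin": -0.065}, {"jaw": 0.085, "translation": [0.022, 0.004, 0], "spin": -0.065}, {"jaw": 0.085, "translation": [0.022, 0.005, 0], "spin": -0.065}, {"jaw": 0.085, "translation": [0.021, 0.007, 0], "spin": -0.065}, {"jaw": 0.085, "translation": [0.021, 0.008, 0], "spin": -0.065}, {"jaw": 0.085, "translation": [0.02, 0.009, 0], "spin": -0.065}]'

```text
time: 3.0
tool_pos: [427.9, 79.0, 228.3]
tcp_rot: [180.0, 0.0, 121.8]
ft_force: [1.1, -0.6, 0.0]
finger_gap: 84.9
grip_force: 0.0
```

Request:
carry_out --commands '[{"jaw": 0.085, "translation": [0.02, 0.011, 0], "spin": -0.065}, {"jaw": 0.085, "translation": [0.019, 0.012, 0], "spin": -0.065}, {"jaw": 0.085, "translation": [0.018, 0.013, 0], "spin": -0.065}, {"jaw": 0.085, "translation": [0.017, 0.014, 0], "spin": -0.065}, {"jaw": 0.085, "translation": [0.016, 0.015, 0], "spin": -0.065}, {"jaw": 0.085, "translation": [0.015, 0.016, 0], "spin": -0.065}, {"jaw": 0.085, "translation": [0.014, 0.017, 0], "spin": -0.065}, {"jaw": 0.085, "translation": [0.013, 0.018, 0], "spin": -0.065}]'

```text
time: 3.67
tool_pos: [417.7, 256.3, 228.3]
tcp_rot: [180.0, 0.0, 151.6]
ft_force: [0.6, -0.1, -0.2]
finger_gap: 85.0
grip_force: 0.0
```

```bash
python3 - <<'E'
from h import *
w=r.snapshot("wrist");cv2.imwrite("pics/w1.png",w["pixels"])
s=r.sense();print(s["tool_pos"],s["tcp_rot"],s["joint_pos"],s["time"])
print(np.round(w["extrinsics"],2))
for n,z in dict(mould=0,mould_handle=40,mould_pull=38).items():
    for l in r.landmark_of(w,n)[:3]: print(n,round(l["score"],2),np.round(l["xy"],1),atz(w,l["xy"],z))
E
```

```text
[417.20196941 259.4389635  228.19312065] [ 1.79870429e+02 -6.45261320e-02  1.51964092e+02] [ 25.79154172 -10.12843897 100.50710885   0.12856741  89.55482017
 -36.1734012 ] 3.7167
[[ 4.8000e-01  8.5000e-01  2.4000e-01  3.5794e+02]
 [ 8.8000e-01 -4.6000e-01 -1.3000e-01  2.8921e+02]
 [-0.0000e+00  2.7000e-01 -9.6000e-01  3.9399e+02]
 [ 0.0000e+00  0.0000e+00  0.0000e+00  1.0000e+00]]
mould 0.89 [ 61.1 415.8] [ 584.2 -229.5    0. ]
mould 0.63 [302.9 204.1] [459.6 266.3   0. ]
mould_handle 0.75 [304.5 214.3] [461.1 264.6  40. ]
mould_handle 0.51 [302.3 145.8] [390.1 298.5  40. ]
mould_pull 0.62 [302.4 147.8] [392.3 297.7  38. ]
```

View pics/w1.png

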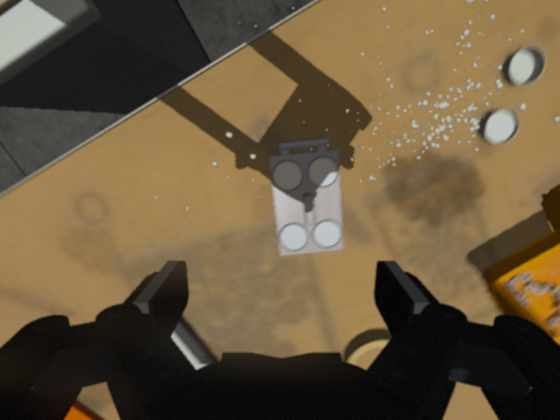

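The wrist view shows the grey mould, with the pull plate at (303,147), the handle at (305,212) and the nose at (312,250). Position is about (461,265), yaw about -25°. I'll move above it and look again closer.

```bash
python3 -c "
from h import *
plan([(461,265.5,110,155,8)])"
```

```text
1 [-0.0041, 0.0037, 0.0148] -0.0078 
2 [-0.0042, 0.0037, 0.0148] -0.0078 
3 [-0.0042, 0.0036, 0.0148] -0.0078 
4 [-0.0042, 0.0036, 0.0148] -0.0078 
5 [-0.0043, 0.0036, 0.0148] -0.0078 
6 [-0.0043, 0.0035, 0.0148] -0.0078 
7 [-0.0043, 0.0035, 0.0148] -0.0078 
8 [-0.0043, 0.0035, 0.0148] -0.0078
```

Request:
carry_out --commands '[{"jaw": 0.085, "translation": [-0.0042, 0.0036, 0.0148], "spin": -0.008}, {"jaw": 0.085, "translation": [-0.0042, 0.0036, 0.0148], "spin": -0.008}, {"jaw": 0.085, "translation": [-0.0042, 0.0036, 0.0148], "spin": -0.008}, {"jaw": 0.085, "translation": [-0.0042, 0.0036, 0.0148], "spin": -0.008}, {"jaw": 0.085, "translation": [-0.0042, 0.0036, 0.0148], "spin": -0.008}, {"jaw": 0.085, "translation": [-0.0042, 0.0036, 0.0148], "spin": -0.008}, {"jaw": 0.085, "translation": [-0.0042, 0.0036, 0.0148], "spin": -0.008}, {"jaw": 0.085, "translation": [-0.0042, 0.0036, 0.0148], "spin": -0.008}]'

```text
time: 4.53
tool_pos: [461.5, 264.4, 109.2]
tcp_rot: [-180.0, 0.0, 155.0]
ft_force: [-0.1, 0.4, 0.5]
finger_gap: 84.8
grip_force: 0.0
```

```bash
python3 - <<'E'
from h import *
w=r.snapshot("wrist");cv2.imwrite("pics/w2.png",w["pixels"])
s=r.sense();print(s["tool_pos"],s["tcp_rot"],s["time"],r.grasp_offset)
for n,z in dict(mould=0,mould_handle=40,mould_pull=38).items():
    for l in r.landmark_of(w,n)[:3]: print(n,round(l["score"],2),np.round(l["xy"],1),atz(w,l["xy"],z))
E
```

```text
[460.44388572 263.69872793 105.8246813 ] [-1.79828558e+02 -1.17634270e-01  1.54991358e+02] 4.5833 18.700000000000003
mould 0.6 [285.2 199.7] [461.2 269.2   0. ]
mould_handle 0.84 [282.8 210.5] [459.3 267.5  40. ]
mould_pull 0.85 [283.  108.1] [391.  299.5  38. ]
```

View pics/w2.png

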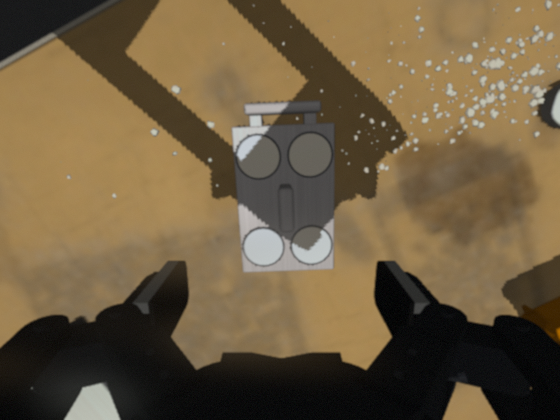

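The mould is at about (460,267), handle at (286,208), square to the fingers within 2°. Descending around the handle.

```bash
python3 -c "
from h import *
plan([(460.3,267,16,156,6)])"
```

```text
1 [0.0002, 0.0003, 0.0156] -0.003 
2 [0.0002, 0.0003, 0.0156] -0.003 
3 [0.0002, 0.0003, 0.0156] -0.003 
4 [0.0002, 0.0003, 0.0156] -0.003 
5 [0.0002, 0.0003, 0.0156] -0.003 
6 [0.0002, 0.0003, 0.0156] -0.003
```

Request:
carry_out --commands '[{"jaw": 0.085, "translation": [0.0003, -0.0001, 0.0156], "spin": -0.003}, {"jaw": 0.085, "translation": [0.0003, -0.0001, 0.0156], "spin": -0.003}, {"jaw": 0.085, "translation": [0.0003, -0.0001, 0.0156], "spin": -0.003}, {"jaw": 0.085, "translation": [0.0002, -0.0003, 0.0156], "spin": -0.003}, {"jaw": 0.085, "translation": [0.0002, -0.0003, 0.0156], "spin": -0.003}, {"jaw": 0.085, "translation": [0.0002, -0.0003, 0.0156], "spin": -0.003}, {"jaw": 0.085, "translation": [0, 0, 0]}, {"jaw": 0.085, "translation": [0, 0, 0]}]'

```text
invalid input
```

Request:
carry_out --commands '[{"jaw": 0.0, "translation": [0, 0, 0]}, {"jaw": 0.0, "translation": [0, 0, 0]}, {"jaw": 0.0, "translation": [0, 0, 0]}, {"jaw": 0.0, "translation": [0, 0, 0]}, {"jaw": 0.0, "translation": [0, 0, 0]}, {"jaw": 0.0, "translation": [0, 0, 0]}, {"jaw": 0.0, "translation": [0, 0, 0]}, {"jaw": 0.0, "translation": [0, 0, 0]}]' --squeeze 50

```text
invalid input
```

Request:
carry_out --commands '[{"jaw": 0.085, "translation": [0.0003, -0.0001, 0.0156], "spin": -0.003}, {"jaw": 0.085, "translation": [0.0003, -0.0001, 0.0156], "spin": -0.003}, {"jaw": 0.085, "translation": [0.0003, -0.0001, 0.0156], "spin": -0.003}, {"jaw": 0.085, "translation": [0.0002, -0.0003, 0.0156], "spin": -0.003}, {"jaw": 0.085, "translation": [0.0002, -0.0003, 0.0156], "spin": -0.003}, {"jaw": 0.085, "translation": [0.0002, -0.0003, 0.0156], "spin": -0.003}, {"jaw": 0.085, "translation": [0, 0, 0], "spin": 0}, {"jaw": 0.085, "translation": [0, 0, 0], "spin": 0}]'

```text
time: 5.4
tool_pos: [458.9, 264.8, 16.7]
tcp_rot: [-180.0, -0.0, 156.1]
ft_force: [-0.7, 0.1, 0.7]
finger_gap: 85.0
grip_force: 0.0
```

Request:
carry_out --commands '[{"jaw": 0.0, "translation": [0, 0.002, 0], "spin": 0}, {"jaw": 0.0, "translation": [0, 0, 0], "spin": 0}, {"jaw": 0.0, "translation": [0, 0, 0], "spin": 0}, {"jaw": 0.0, "translation": [0, 0, 0], "spin": 0}, {"jaw": 0.0, "translation": [0, 0, 0], "spin": 0}, {"jaw": 0.0, "translation": [0, 0, 0], "spin": 0}, {"jaw": 0.0, "translation": [0, 0, 0], "spin": 0}, {"jaw": 0.0, "translation": [0, 0, 0], "spin": 0}]' --squeeze 60

```text
time: 6.07
tool_pos: [460.5, 267.3, 16.9]
tcp_rot: [179.9, 0.1, 156.1]
ft_force: [-0.9, 0.3, 6.2]
finger_gap: -0.2
grip_force: 2.6
```

```bash
python3 -c "
from h import *
s=r.sense();print(s['tool_pos'],s['finger_gap'],s['grip_force'])
plan([(*s['tool_pos'][:2],80,156,4)])"
```

```text
[460.51653915 267.29092466  16.87919358] -0.2012488115306574 2.637038379907608
1 [0.0, 0.0, -0.0158] 0.0005 
2 [0.0, 0.0, -0.0158] 0.0005 
3 [0.0, 0.0, -0.0158] 0.0005 
4 [0.0, 0.0, -0.0158] 0.0005
```

```bash
python3 - <<'E'
from h import *
w=r.snapshot("wrist");s=r.snapshot("side")
cv2.imwrite("pics/m1.png",np.vstack([w["pixels"][::1],])) 
c=cv2.resize(s["pixels"][110:230,170:330],(640,480),interpolation=cv2.INTER_CUBIC)
cv2.imwrite("pics/m2.png",np.hstack([cv2.resize(w["pixels"],(400,300)),cv2.resize(c,(400,300))]))
print(r.sense()["ft_force"],r.sense()["finger_gap"])
E
```

```text
[-1.29153629  0.05867752  5.92679429] -0.0713033439253714
```

View pics/m2.png

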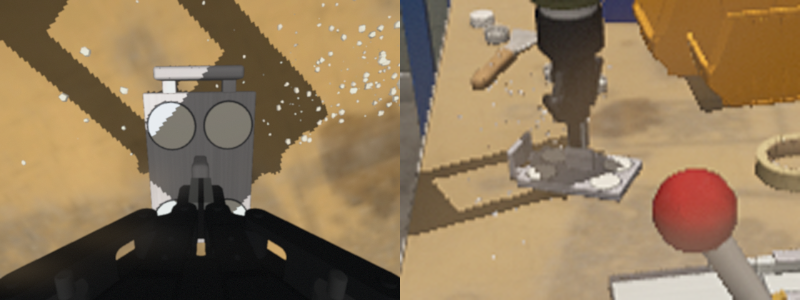

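```bash
python3 - <<'E'
from h import *
w=r.snapshot("wrist");im=w["pixels"].copy();s=r.sense();T=s["tool_pos"];print(T,proj(w,T))
for n,z in dict(mould=0,mould_handle=40,mould_pull=38).items():
    for l in r.landmark_of(w,n)[:3]: print(n,round(l["score"],2),np.round(l["xy"],1),atz(w,l["xy"],z))
def M(x,y,z,o=(460,267),yaw=-24.5):
    a=np.radians(yaw);return [o[0]+x*np.cos(a)-y*np.sin(a),o[1]+x*np.sin(a)+y*np.cos(a),z]
for q,c in (([(65,42,12),(65,-42,12),(-65,-42,12),(-65,42,12)],(0,255,0)),([(18,6,40),(18,-6,40),(-18,-6,40),(-18,6,40)],(0,0,255)),([(-73,28,38),(-73,-28,38),(-81,-28,38),(-81,28,38)],(255,0,0))):
    cv2.polylines(im,[np.int32([np.round(proj(w,M(*p))) for p in q])],True,c)
for z,c in ((17,(255,0,255)),(40,(255,255,0))): cv2.circle(im,tuple(np.int32(proj(w,[T[0],T[1],z]))),3,c,-1)
cv2.imwrite("pics/m3.png",cv2.resize(im[60:360,120:470],(700,600)))
E
```

```text
[460.49915444 267.25634557  16.84564192] [280.08271499 248.74896036]
mould 0.84 [280.6 235.2] [458.8 268.3   0. ]
mould_pull 0.94 [278.7 100.3] [389.2 298.4  38. ]
```

View pics/m3.png

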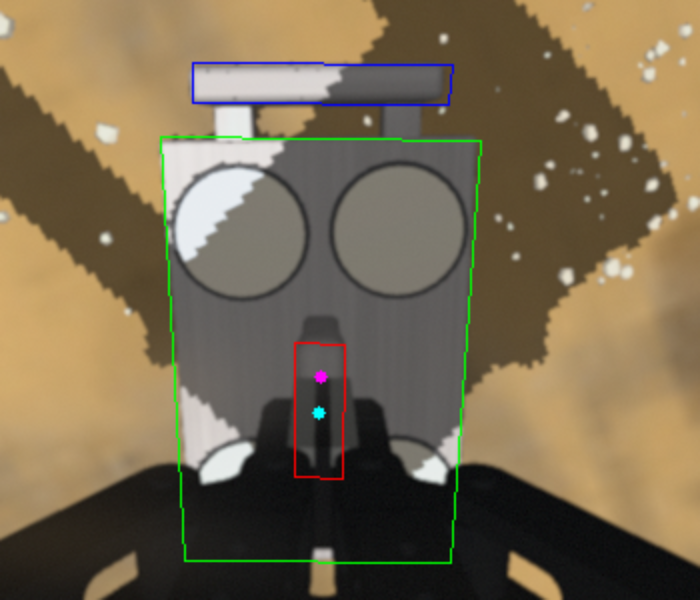

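```bash
cat > ov.py <<'E'
from h import *
import sys
def M(x,y,z,o=(459.5,267.3),yaw=-24.5):
    a=np.radians(yaw);return [o[0]+x*np.cos(a)-y*np.sin(a),o[1]+x*np.sin(a)+y*np.cos(a),z]
s=r.snapshot("side");im=s["pixels"];T=r.sense()["tool_pos"]
u=proj(s,[T[0],T[1],25]).astype(int);k=8;x0,y0=u[0]-45,u[1]-45
raw=cv2.resize(im[y0:y0+75,x0:x0+50],None,fx=k,fy=k,interpolation=cv2.INTER_CUBIC)
ov=raw.copy();P=lambda X:tuple(np.int32((proj(s,X)-[x0,y0]+.5)*k))
raw=cv2.resize(im[y0:y0+75,x0:x0+90],None,fx=k,fy=k,interpolation=cv2.INTER_CUBIC)
ov=raw
for q,c in (([(65,42,12),(65,-42,12),(-65,-42,12),(-65,42,12)],(0,255,0)),([(18,6,40),(18,-6,40),(-18,-6,40),(-18,6,40)],(0,0,255))):
    cv2.polylines(ov,[np.array([P(M(*p)) for p in q])],True,c)
cv2.circle(ov,P(T),4,(255,0,255),-1);cv2.circle(ov,P([T[0],T[1],T[2]+23]),4,(255,255,0),-1)
cv2.imwrite("pics/%s.png"%sys.argv[1],ov);print(T,r.sense()["ft_force"],ov.shape)
E
python3 ov.py s_closed
```

```text
[460.51627676 267.23728916  16.85203928] [-0.34792588  0.22409052  5.29432327] (600, 720, 3)
```

View pics/s_closed.png

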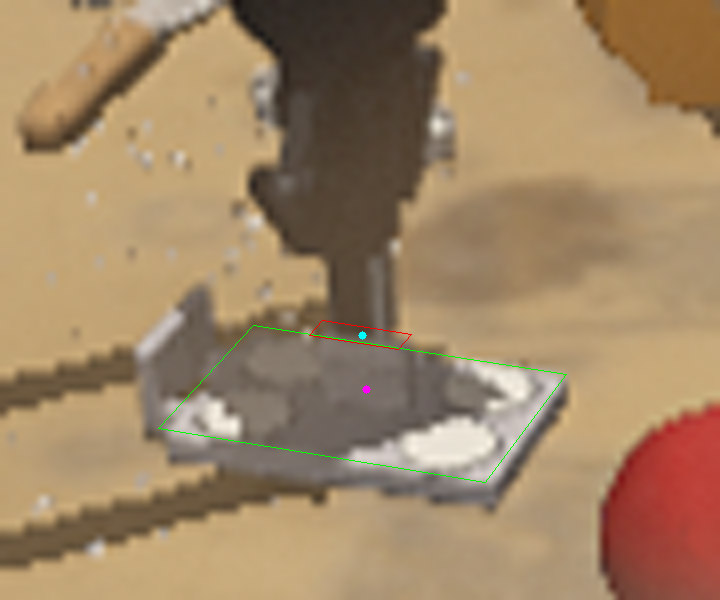

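```bash
python3 - <<'E'
from h import *
w=r.snapshot("wrist");s=r.sense();T=s["tool_pos"];a=np.radians(s["tcp_rot"][2])
R=np.array([[np.cos(a),np.sin(a),0],[np.sin(a),-np.cos(a),0],[0,0,-1]])
print("f",w["K"][0][0])
for z in (0,-13,-25,-38,-50):
  print(z,[np.round(proj(w,T+R@np.array([x,y,z]))).tolist() for x in (-11,11) for y in (-42.5,42.5)], "closed back edges",[np.round(proj(w,T+R@np.array([x,y,z]))).tolist() for x in (-11,11) for y in (-14.5,14.5)])
E
```

```text
f 315.23071183028674
0 [[206.0, 267.0], [354.0, 266.0], [203.0, 230.0], [357.0, 230.0]] closed back edges [[255.0, 267.0], [305.0, 267.0], [254.0, 230.0], [306.0, 230.0]]
-13 [[201.0, 277.0], [360.0, 277.0], [198.0, 239.0], [362.0, 238.0]] closed back edges [[253.0, 277.0], [307.0, 277.0], [252.0, 239.0], [308.0, 238.0]]
-25 [[195.0, 289.0], [365.0, 288.0], [191.0, 248.0], [369.0, 247.0]] closed back edges [[251.0, 289.0], [309.0, 289.0], [250.0, 247.0], [310.0, 247.0]]
-38 [[187.0, 303.0], [373.0, 303.0], [183.0, 259.0], [377.0, 258.0]] closed back edges [[248.0, 303.0], [312.0, 303.0], [247.0, 259.0], [313.0, 259.0]]
-50 [[179.0, 319.0], [381.0, 318.0], [174.0, 271.0], [385.0, 271.0]] closed back edges [[245.0, 319.0], [314.0, 319.0], [244.0, 271.0], [316.0, 271.0]]
```

The overlay shows the mould pose is right, but the fingertips sit on top of the handle. They are really about 23 mm short of the reported TCP: the tip columns, the side view and the contact at 40 mm all agree. I'll open and go lower.

Request:
carry_out --commands '[{"jaw": 0.07, "translation": [0, 0, -0.006], "spin": 0}, {"jaw": 0.07, "translation": [0, 0, 0], "spin": 0}, {"jaw": 0.07, "translation": [0, 0, 0], "spin": 0}, {"jaw": 0.07, "translation": [0, 0, 0], "spin": 0}, {"jaw": 0.07, "translation": [0, 0, 0], "spin": 0}, {"jaw": 0.07, "translation": [0, 0, 0.005], "spin": 0}, {"jaw": 0.07, "translation": [0, 0, 0.008], "spin": 0}, {"jaw": 0.07, "translation": [0, 0, 0.005], "spin": 0}]'

```text
time: 7.13
tool_pos: [459.3, 266.7, 2.7]
tcp_rot: [-180.0, -0.0, 156.1]
ft_force: [0.4, -0.6, -0.2]
finger_gap: 70.0
grip_force: 0.0
```

Request:
carry_out --commands '[{"jaw": 0.07, "translation": [0, 0, 0.003], "spin": 0}, {"jaw": 0.07, "translation": [0, 0, 0.003], "spin": 0}, {"jaw": 0.07, "translation": [0, 0, 0.003], "spin": 0}, {"jaw": 0.07, "translation": [0, 0, 0.002], "spin": 0}, {"jaw": 0.07, "translation": [0, 0, 0], "spin": 0}, {"jaw": 0.07, "translation": [0, 0, 0], "spin": 0}, {"jaw": 0.07, "translation": [0, 0, 0], "spin": 0}, {"jaw": 0.07, "translation": [0, 0, 0], "spin": 0}]'

```text
time: 7.8
tool_pos: [460.1, 267.1, -6.6]
tcp_rot: [180.0, 0.0, 156.1]
ft_force: [0.7, 0.4, -0.2]
finger_gap: 70.1
grip_force: 0.0
```

Request:
carry_out --commands '[{"jaw": 0.0, "translation": [0, 0, 0], "spin": 0}, {"jaw": 0.0, "translation": [0, 0, 0], "spin": 0}, {"jaw": 0.0, "translation": [0, 0, 0], "spin": 0}, {"jaw": 0.0, "translation": [0, 0, 0], "spin": 0}, {"jaw": 0.0, "translation": [0, 0, 0], "spin": 0}, {"jaw": 0.0, "translation": [0, 0, 0], "spin": 0}, {"jaw": 0.0, "translation": [0, 0, 0], "spin": 0}, {"jaw": 0.0, "translation": [0, 0, 0], "spin": 0}]' --squeeze 60

```text
time: 8.47
tool_pos: [460.0, 267.0, -6.7]
tcp_rot: [180.0, 0.0, 156.1]
ft_force: [-0.4, -0.7, 2.8]
finger_gap: 11.0
grip_force: 59.2
```

Request:
carry_out --commands '[{"jaw": 0.0, "translation": [0, 0, -0.003], "spin": 0}, {"jaw": 0.0, "translation": [0, 0, -0.006], "spin": 0}, {"jaw": 0.0, "translation": [0, 0, -0.01], "spin": 0}, {"jaw": 0.0, "translation": [0, 0, -0.012], "spin": 0}, {"jaw": 0.0, "translation": [0, 0, -0.012], "spin": 0}, {"jaw": 0.0, "translation": [0, 0, -0.012], "spin": 0}, {"jaw": 0.0, "translation": [0, 0, -0.01], "spin": 0}, {"jaw": 0.0, "translation": [0, 0, -0.005], "spin": 0}]'

```text
time: 9.13
tool_pos: [461.2, 267.5, 65.9]
tcp_rot: [179.9, 0.1, 156.1]
ft_force: [-0.3, -0.3, -3.3]
finger_gap: 10.4
grip_force: 58.6
```

```bash
python3 - <<'E'
from h import *
w=r.snapshot("wrist");t=r.snapshot("top");s=r.snapshot("side");S=r.sense();T=S["tool_pos"];print(T,S["tcp_rot"],S["ft_force"],S["finger_gap"])
for nm,p in (("w",w),("t",t),("s",s)):
  for n,z in dict(mould=T[2]+6.7,mould_pull=T[2]+44.7).items():
    for l in r.landmark_of(p,n)[:2]: print(nm,n,round(l["score"],2),np.round(l["xy"],1),atz(p,l["xy"],z))
for n,z in dict(cold_plate=0,channel_mouth=16,hood_edge=63).items():
  for nm,p in (("t",t),("s",s)):
    for l in r.landmark_of(p,n)[:1]: print(nm,n,round(l["score"],2),np.round(l["xy"],1),atz(p,l["xy"],z))
E
```

```text
[460.29688555 267.12516047  63.78081764] [1.79942023e+02 4.94845914e-02 1.56115345e+02] [-0.01058957  0.22124007 -4.36441552] 10.658946735592039
w mould 0.87 [279.6 251.2] [460.6 267.5  70.5]
w mould_pull 0.98 [281.5  96.9] [390.4 299.6 108.5]
t mould 0.77 [363.9 230.1] [ 559.  -211.6   70.5]
t mould_pull 0.65 [373.6 253.1] [ 496.9 -232.2  108.5]
s mould 0.74 [304.6 292.6] [ 568.3 -299.9   70.5]
s mould 0.72 [243.5 158. ] [470.4 273.7  70.5]
s mould_pull 0.86 [214.7 145.4] [389.4 289.7 108.5]
s mould_pull 0.63 [269.9 289.2] [ 501.8 -322.8  108.5]
t cold_plate 0.97 [294.8 197.7] [643.2 -26.2   0. ]
s cold_plate 0.65 [317.7 232.8] [643. -23.   0.]
t channel_mouth 0.89 [294.  196.1] [643.3 -23.5  16. ]
s channel_mouth 0.79 [316.4 230.4] [637.3 -34.   16. ]
t hood_edge 0.6 [295.1 177.4] [682.4 -20.7  63. ]
s hood_edge 0.83 [334.5 211.3] [682.1 -24.8  63. ]
```

```bash
python3 -c "
from h import *
plan([(550,130,110,180,8)],[460.5,267.3,63.5,156.1])"
```

```text
1 [-0.0172, -0.0112, -0.0058] -0.0521 
2 [-0.0166, -0.012, -0.0058] -0.0521 
3 [-0.0159, -0.0129, -0.0058] -0.0521 
4 [-0.0152, -0.0137, -0.0058] -0.0521 
5 [-0.0145, -0.0145, -0.0058] -0.0521 
6 [-0.0137, -0.0152, -0.0058] -0.0521 
7 [-0.0129, -0.0159, -0.0058] -0.0521 
8 [-0.0121, -0.0166, -0.0058] -0.0521
```

Request:
carry_out --commands '[{"jaw": 0, "translation": [-0.01, -0.007, -0.006], "spin": -0.052}, {"jaw": 0, "translation": [-0.017, -0.012, -0.006], "spin": -0.052}, {"jaw": 0, "translation": [-0.016, -0.013, -0.006], "spin": -0.052}, {"jaw": 0, "translation": [-0.015, -0.014, -0.006], "spin": -0.052}, {"jaw": 0, "translation": [-0.0145, -0.0145, -0.006], "spin": -0.052}, {"jaw": 0, "translation": [-0.014, -0.015, -0.006], "spin": -0.052}, {"jaw": 0, "translation": [-0.013, -0.016, -0.006], "spin": -0.052}, {"jaw": 0, "translation": [-0.009, -0.011, -0.005], "spin": -0.052}]'

```text
time: 10.55
tool_pos: [543.2, 140.0, 110.6]
tcp_rot: [-180.0, 0.0, -179.9]
ft_force: [0.9, 0.9, -4.1]
finger_gap: 11.3
grip_force: 58.7
```

Request:
carry_out --commands '[{"jaw": 0, "translation": [0, 0, 0], "spin": 0}, {"jaw": 0, "translation": [0, 0, 0], "spin": 0}, {"jaw": 0, "translation": [0, 0, 0], "spin": 0}, {"jaw": 0, "translation": [0, 0, 0], "spin": 0}, {"jaw": 0, "translation": [0, 0, 0], "spin": 0}, {"jaw": 0, "translation": [0, 0, 0], "spin": 0}, {"jaw": 0, "translation": [0, 0, 0], "spin": 0}, {"jaw": 0, "translation": [0, 0, 0], "spin": 0}]'

```text
time: 11.22
tool_pos: [542.0, 141.9, 110.0]
tcp_rot: [-180.0, -0.0, 180.0]
ft_force: [0.4, 0.1, -4.1]
finger_gap: 10.9
grip_force: 58.8
```

```bash
python3 - <<'E'
from h import *
w=r.snapshot("wrist");S=r.sense();T=S["tool_pos"];print(T,S["tcp_rot"],S["ft_force"],S["finger_gap"])
im=w["pixels"].copy()
for n,z in dict(mould=T[2]+6.7,mould_pull=T[2]+44.7,cold_plate=0,channel_mouth=16,hood_edge=63).items():
    for l in r.landmark_of(w,n)[:2]: print(n,round(l["score"],2),np.round(l["xy"],1),atz(w,l["xy"],z)); cv2.circle(im,tuple(np.int32(l["xy"])),3,(0,0,255),-1)
cv2.imwrite("pics/w3.png",cv2.resize(im,(800,600)))
E
```

```text
[542.06528709 141.80195158 110.05170121] [-1.79998823e+02 -4.07281521e-03  1.79970613e+02] [-1.0902791  -0.84340054 -4.88867202] 10.914875312689427
mould 0.84 [282.7 251.2] [540.9 143.4 116.8]
mould_pull 0.91 [281.3  98.4] [465.4 142.7 154.8]
cold_plate 0.59 [108.7 298.2] [639.4 -27.1   0. ]
hood_edge 0.5 [107. 297.] [600.6  10.5  63. ]
```

View pics/w3.png

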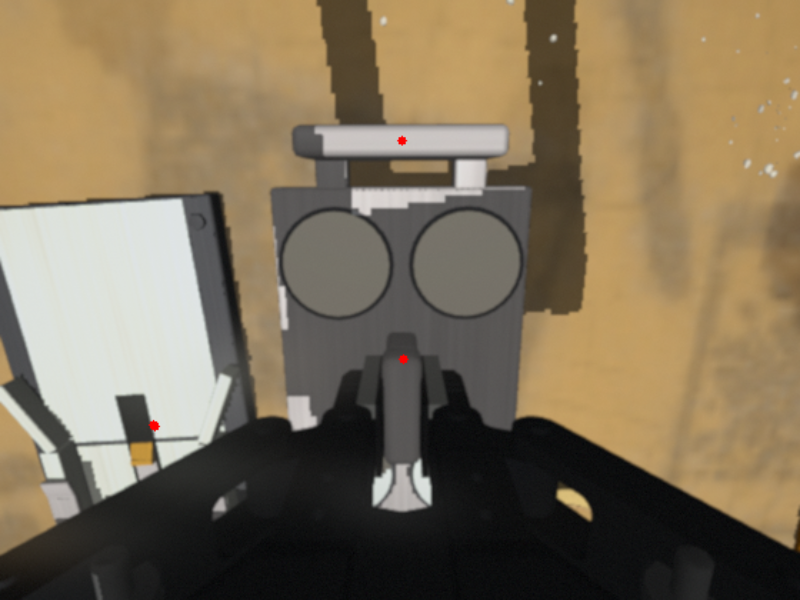

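The mould is held level and in line with the tool. The plate is in the lower left, with the mouth line about (75,442)–(198,438), the rear corner at (217,193) and the right edge running to (255,400). I'll fit the plate pose from these.

```bash
python3 - <<'E'
from h import *
w=r.snapshot("wrist")
for n,q in dict(rearcorner=(217,193),rearL=(0,208),floorcorner=(183,198),flooredge2=(213,378),edge2=(250,390),mouthL=(75,442),mouthR=(198,438),slot=(132,397),brass=(142,443),slotend=(150,478)).items():
    print(n,atz(w,np.array(q)*.7,16))
print(r.regions_of(w,"cold_plate")[:1] and 1)
g=cv2.cvtColor(w["pixels"],cv2.COLOR_BGR2GRAY)
l=cv2.createLineSegmentDetector().detect(g)[0][:,0]
for a in l:
    if np.hypot(a[2]-a[0],a[3]-a[1])>35 and max(a[0],a[2])<185:
        p,q=atz(w,a[:2],16),atz(w,a[2:],16);d=q-p;print(np.round(a),p[:2],q[:2],"ang",round(np.degrees(np.arctan2(d[1],d[0])),1))
E
```

```text
rearcorner [483.1  38.8  16. ]
rearL [491.1 -85.   16. ]
floorcorner [485.8  19.3  16. ]
flooredge2 [596.2  23.6  16. ]
edge2 [604.5  46.1  16. ]
mouthL [641.7 -72.1  16. ]
mouthR [638.9   8.9  16. ]
slot [609.2 -29.4  16. ]
brass [642.5 -28.3  16. ]
slotend [669.3 -27.1  16. ]
1
[ 66. 352. 174. 295.] [689.3 -67.8] [626.4  43. ] ang 119.6
[126. 138.   1. 146.] [485.6  17.5] [491.7 -84.7] ang -86.6
[147. 308. 162. 265.] [640.6  16.8] [596.8  35. ] ang 157.4
[151. 269. 127. 140.] [600.5  25.2] [486.5  18.6] ang -176.7
[ -0. 180.  24. 260.] [518.9 -92.1] [591.8 -88. ] ang 3.2
[ 39. 313.   1. 269.] [645.5 -85.2] [ 600.5 -110.7] ang -150.5
[ -0. 280.  32. 316.] [ 611.2 -114.1] [649.1 -92.5] ang 29.7
[155. 137. 180. 290.] [484.2  41.1] [622.2  49.4] ang 3.4
[ 61. 138.  99. 137.] [485.3 -34.8] [484.6  -3.6] ang 91.3
[ -0. 388.  41. 366.] [ 732.1 -143.2] [705.3 -96.2] ang 119.7
[ 21. 140.  58. 140.] [486.8 -67.3] [486.4 -37.1] ang 90.8
[103. 135. 139. 135.] [ 4.829e+02 -3.000e-01] [482.7  28.8] ang 90.4
[166. 256. 146. 135.] [587.6  40.1] [483.4  34.3] ang -176.8
```

```bash
python3 -c "
from h import *
plan([(556,-34,60,183.3,12),(556,-34,60,183.3,4)],[542,141.9,110,180])"
```

```text
1 [-0.0012, -0.0147, 0.0042] -0.0048 
2 [-0.0011, -0.0147, 0.0042] -0.0048 
3 [-0.001, -0.0147, 0.0042] -0.0048 
4 [-0.001, -0.0147, 0.0042] -0.0048 
5 [-0.0009, -0.0147, 0.0042] -0.0048 
6 [-0.0008, -0.0147, 0.0042] -0.0048 
7 [-0.0007, -0.0147, 0.0042] -0.0048 
8 [-0.0007, -0.0147, 0.0042] -0.0048 
9 [-0.0006, -0.0147, 0.0042] -0.0048 
10 [-0.0005, -0.0147, 0.0042] -0.0048 
11 [-0.0005, -0.0147, 0.0042] -0.0048 
12 [-0.0004, -0.0147, 0.0042] -0.0048 
13 [0.0, 0.0, 0.0] 0.0 
14 [0.0, 0.0, 0.0] 0.0 
15 [0.0, 0.0, 0.0] 0.0 
16 [0.0, 0.0, 0.0] 0.0
```

Request:
carry_out --commands '[{"jaw": 0, "translation": [-0.001, -0.009, 0.003], "spin": -0.0048}, {"jaw": 0, "translation": [-0.001, -0.015, 0.004], "spin": -0.0048}, {"jaw": 0, "translation": [-0.001, -0.015, 0.004], "spin": -0.0048}, {"jaw": 0, "translation": [-0.001, -0.015, 0.004], "spin": -0.0048}, {"jaw": 0, "translation": [-0.001, -0.015, 0.004], "spin": -0.0048}, {"jaw": 0, "translation": [-0.001, -0.015, 0.004], "spin": -0.0048}, {"jaw": 0, "translation": [-0.001, -0.015, 0.004], "spin": -0.0048}, {"jaw": 0, "translation": [-0.001, -0.015, 0.004], "spin": -0.0048}]'

```text
time: 12.28
tool_pos: [552.0, 26.3, 78.7]
tcp_rot: [-180.0, -0.0, -177.8]
ft_force: [1.1, 0.4, -3.6]
finger_gap: 10.8
grip_force: 58.7
```

Request:
carry_out --commands '[{"jaw": 0, "translation": [-0.001, -0.015, 0.005], "spin": -0.0048}, {"jaw": 0, "translation": [-0.001, -0.015, 0.005], "spin": -0.0048}, {"jaw": 0, "translation": [0, -0.015, 0.005], "spin": -0.0048}, {"jaw": 0, "translation": [0, -0.012, 0.004], "spin": -0.0048}, {"jaw": 0, "translation": [0, -0.005, 0], "spin": 0}, {"jaw": 0, "translation": [0, 0, 0], "spin": 0}, {"jaw": 0, "translation": [0, 0, 0], "spin": 0}, {"jaw": 0, "translation": [0, 0, 0], "spin": 0}]'

```text
time: 12.95
tool_pos: [557.1, -33.6, 60.4]
tcp_rot: [180.0, 0.0, -176.7]
ft_force: [-0.8, 0.5, -3.3]
finger_gap: 10.8
grip_force: 58.8
```

```bash
python3 - <<'E'
from h import *
w=r.snapshot("wrist");t=r.snapshot("top");S=r.sense();T=S["tool_pos"];print(S["time"],T,S["tcp_rot"],S["ft_force"],S["finger_gap"])
for n,z in dict(mould=T[2]+6.7,mould_pull=T[2]+44.7).items():
    for l in r.landmark_of(w,n)[:2]: print(n,round(l["score"],2),np.round(l["xy"],1),atz(w,l["xy"],z))
g=cv2.cvtColor(w["pixels"],cv2.COLOR_BGR2GRAY)
for a in cv2.createLineSegmentDetector().detect(g)[0][:,0]:
    if np.hypot(a[2]-a[0],a[3]-a[1])>40 and min(a[1],a[3])<250:
        p,q=atz(w,a[:2],16),atz(w,a[2:],16);d=q-p;print(np.round(a),p[:2],q[:2],"ang",round(np.degrees(np.arctan2(d[1],d[0])),1))
cv2.imwrite("pics/w4.png",w["pixels"])
E
```

```text
13.05 [557.15360663 -33.44940888  60.44368402] [ 1.79995508e+02  3.12490945e-02 -1.76699191e+02] [-0.541095   -1.03382704 -3.86267152] 10.643318858285529
mould 0.79 [ 22.7 237.9] [ 556.1 -171.9   67.1]
mould 0.59 [281.2 253.3] [557.3 -33.   67.1]
mould_pull 0.73 [283.6  97.1] [480.1 -36.5 105.1]
[189. 133. 196. 230.] [498.6 -96.2] [565.2 -92.3] ang 3.4
[362. 267. 372. 133.] [586.6  27.7] [492.1  22.2] ang -176.7
[172. 119. 214. 120.] [ 490.7 -106.7] [489.4 -79.6] ang 92.7
[286. 107. 352. 106.] [479.4 -34.5] [476.4   7.4] ang 94.1
[ 40. 144. 104. 301.] [ 511.  -193.4] [ 625.3 -162.4] ang 15.2
[353.  89. 292.  88.] [466.2   7. ] [467.9 -31.3] ang -87.5
[390. 139. 378. 271.] [495.4  34.6] [588.9  39.7] ang 3.1
[ 94. 308.  26. 145.] [ 631.2 -170.2] [ 511.9 -202.6] ang -164.8
[209.  86. 262.  86.] [469.7 -82.7] [467.8 -50. ] ang 93.3
[183. 268. 169. 123.] [ 594.8 -102.6] [ 493.1 -108.7] ang -176.6
[316. 123. 246. 123.] [488.  -14.6] [490.4 -59.5] ang -86.9
[247. 130. 313. 129.] [494.6 -58.6] [491.7 -15.9] ang 93.9
[218. 107. 282. 108.] [481.6 -77.2] [479.7 -36.8] ang 92.7
```

View pics/w4.png

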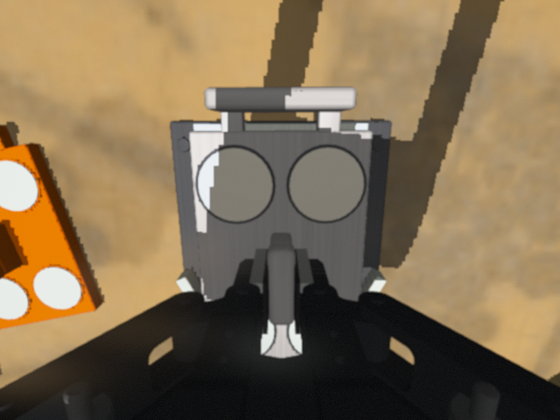

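Mould is centred over the apron and parallel to the plate edges. Plate centre at x=557 is y=-33.5, and the tool is at -33.4. Lowering.

Request:
carry_out --commands '[{"jaw": 0, "translation": [0, 0, 0.006], "spin": 0}, {"jaw": 0, "translation": [0, 0, 0.008], "spin": 0}, {"jaw": 0, "translation": [0, 0, 0.008], "spin": 0}, {"jaw": 0, "translation": [0, 0, 0.008], "spin": 0}, {"jaw": 0, "translation": [0, 0, 0.008], "spin": 0}, {"jaw": 0, "translation": [0, 0, 0.005], "spin": 0}, {"jaw": 0, "translation": [0, 0, 0.003], "spin": 0}, {"jaw": 0, "translation": [0, 0, 0.002], "spin": 0}]'

```text
time: 13.82
tool_pos: [556.5, -34.1, 11.2]
tcp_rot: [180.0, -0.1, -176.8]
ft_force: [-0.4, 0.3, -4.6]
finger_gap: 10.7
grip_force: 58.8
```

Request:
carry_out --commands '[{"jaw": 0, "translation": [0, 0, 0.0005], "spin": 0}, {"jaw": 0, "translation": [0, 0, 0.0005], "spin": 0}, {"jaw": 0, "translation": [0, 0, 0.0005], "spin": 0}, {"jaw": 0, "translation": [0, 0, 0.0005], "spin": 0}, {"jaw": 0, "translation": [0, 0, 0.0005], "spin": 0}, {"jaw": 0, "translation": [0, 0, 0], "spin": 0}, {"jaw": 0, "translation": [0, 0, 0], "spin": 0}, {"jaw": 0, "translation": [0, 0, 0], "spin": 0}]'

```text
time: 14.48
tool_pos: [557.0, -34.1, 9.7]
tcp_rot: [-180.0, 0.0, -176.7]
ft_force: [-0.7, 0.3, -4.4]
finger_gap: 10.7
grip_force: 58.8
```

Still carrying the full weight (-4.4 N). A bit lower.

Request:
carry_out --commands '[{"jaw": 0, "translation": [0, 0, 0.0005], "spin": 0}, {"jaw": 0, "translation": [0, 0, 0.0005], "spin": 0}, {"jaw": 0, "translation": [0, 0, 0.0005], "spin": 0}, {"jaw": 0, "translation": [0, 0, 0], "spin": 0}, {"jaw": 0, "translation": [0, 0, 0], "spin": 0}, {"jaw": 0, "translation": [0, 0, 0], "spin": 0}, {"jaw": 0, "translation": [0, 0, 0], "spin": 0}, {"jaw": 0, "translation": [0, 0, 0], "spin": 0}]'

```text
time: 15.15
tool_pos: [557.3, -34.2, 9.3]
tcp_rot: [-180.0, 0.0, -176.7]
ft_force: [-4.9, 1.9, 7.1]
finger_gap: 10.7
grip_force: 60.3
```

Seated. Release and lift.

Request:
carry_out --commands '[{"jaw": 0.05, "translation": [0, 0, 0], "spin": 0}, {"jaw": 0.05, "translation": [0, 0, 0], "spin": 0}, {"jaw": 0.05, "translation": [0, 0, 0], "spin": 0}, {"jaw": 0.05, "translation": [0, 0, 0], "spin": 0}, {"jaw": 0.05, "translation": [0, 0, 0], "spin": 0}, {"jaw": 0.05, "translation": [0, 0, -0.005], "spin": 0}, {"jaw": 0.05, "translation": [0, 0, -0.01], "spin": 0}, {"jaw": 0.05, "translation": [0, 0, -0.02], "spin": 0}]'

```text
time: 15.82
tool_pos: [554.9, -33.8, 41.7]
tcp_rot: [180.0, -0.2, -176.7]
ft_force: [0.3, -0.3, -0.6]
finger_gap: 49.9
grip_force: 0.0
```

Request:
carry_out --commands '[{"jaw": 0.05, "translation": [0, 0, -0.02], "spin": 0}, {"jaw": 0.05, "translation": [0, 0, -0.015], "spin": 0}, {"jaw": 0.05, "translation": [0, 0, -0.005], "spin": 0}, {"jaw": 0.05, "translation": [0.015, 0, 0], "spin": 0}, {"jaw": 0.05, "translation": [0.015, 0, 0], "spin": 0}, {"jaw": 0.05, "translation": [0.015, 0, 0], "spin": 0}, {"jaw": 0.05, "translation": [0.01, 0, 0], "spin": 0}, {"jaw": 0.05, "translation": [0, 0, 0], "spin": 0}]'

```text
time: 16.48
tool_pos: [500.2, -37.2, 82.7]
tcp_rot: [180.0, -0.1, -176.8]
ft_force: [-0.7, -0.9, -1.7]
finger_gap: 50.1
grip_force: 0.0
```

```bash
python3 - <<'E'
from h import *
w=r.snapshot("wrist");S=r.sense();T=S["tool_pos"];print(S["time"],T,S["tcp_rot"],S["ft_force"],S["finger_gap"])
for n,z in dict(mould=16,mould_handle=56,mould_pull=54,channel_mouth=16).items():
    for l in r.landmark_of(w,n)[:2]: print(n,round(l["score"],2),np.round(l["xy"],1),atz(w,l["xy"],z))
cv2.imwrite("pics/w5.png",w["pixels"])
E
```

```text
16.5333 [501.47924152 -37.23806183  83.06169918] [ 1.79998695e+02 -2.19223334e-03 -1.76762263e+02] [0.62454789 0.25888134 0.23298706] 49.96683662047767
mould 0.95 [280.4 284.5] [559.1 -33.8  16. ]
mould 0.71 [ 59.9 287.9] [ 572.2 -214.3   16. ]
mould_handle 0.8 [280.6 310. ] [557.  -33.7  56. ]
mould_handle 0.64 [ 20.5 317.5] [ 572.9 -214.9   56. ]
mould_pull 0.57 [278.3 202.8] [481.1 -39.4  54. ]
```

Mould lies flat at (557.5,-33.7), in line and released. Now go behind the pull plate, with fingers 40 mm apart to push squarely.

Request:
carry_out --commands '[{"jaw": 0.04, "translation": [0.006, 0, 0], "spin": 0}, {"jaw": 0.04, "translation": [0.012, 0, 0], "spin": 0}, {"jaw": 0.04, "translation": [0.015, 0, 0], "spin": 0}, {"jaw": 0.04, "translation": [0.015, 0, 0], "spin": 0}, {"jaw": 0.04, "translation": [0.01, 0, 0], "spin": 0}, {"jaw": 0.04, "translation": [0.003, 0, 0.005], "spin": 0}, {"jaw": 0.04, "translation": [0, 0, 0.01], "spin": 0}, {"jaw": 0.04, "translation": [0, 0, 0.015], "spin": 0}]'

```text
time: 17.4
tool_pos: [442.7, -41.0, 53.5]
tcp_rot: [-180.0, 0.2, -176.8]
ft_force: [0.5, -0.5, -0.5]
finger_gap: 40.0
grip_force: 0.0
```

Request:
carry_out --commands '[{"jaw": 0.04, "translation": [0, 0, 0.015], "spin": 0}, {"jaw": 0.04, "translation": [0, 0, 0.015], "spin": 0}, {"jaw": 0.04, "translation": [0, 0, 0.013], "spin": 0}, {"jaw": 0.04, "translation": [0, 0, 0.008], "spin": 0}, {"jaw": 0.04, "translation": [0, 0, 0.005], "spin": 0}, {"jaw": 0.04, "translation": [0, 0, 0], "spin": 0}, {"jaw": 0.04, "translation": [0, 0, 0], "spin": 0}, {"jaw": 0.04, "translation": [0, 0, 0], "spin": 0}]'

```text
time: 18.07
tool_pos: [441.9, -40.8, -2.2]
tcp_rot: [-180.0, 0.1, -176.7]
ft_force: [1.0, -0.1, 0.4]
finger_gap: 40.1
grip_force: 0.0
```

```bash
python3 - <<'E'
from h import *
w=r.snapshot("wrist");S=r.sense();T=S["tool_pos"];print(S["time"],T,S["tcp_rot"],S["ft_force"],S["finger_gap"])
a=np.radians(S["tcp_rot"][2]);R=np.array([[np.cos(a),np.sin(a),0],[np.sin(a),-np.cos(a),0],[0,0,-1]])
im=w["pixels"].copy()
for x,y in ((-11,20),(-11,-20),(11,20),(11,-20)): cv2.circle(im,tuple(np.int32(proj(w,T+R@[x,y,-27]))),2,(0,0,255),-1)
for l in r.landmark_of(w,"mould_pull")[:1]: print(l["score"],l["xy"],atz(w,l["xy"],54))
cv2.imwrite("pics/w6.png",im)
E
```

```text
18.1167 [442.02165847 -40.86787711  -2.059473  ] [-1.79976957e+02  8.88354277e-02 -1.76747734e+02] [ 1.49696887 -0.11966378 -0.27114501] 40.07416315624278
```

View pics/w6.png

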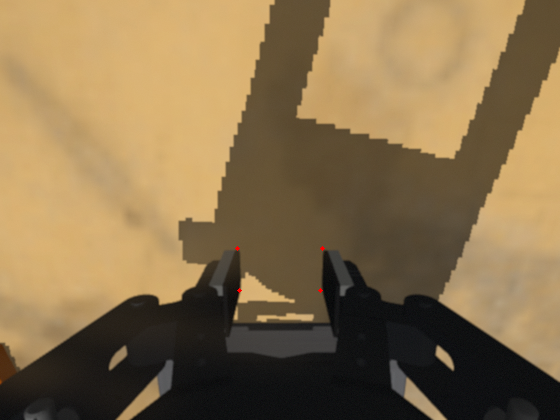

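Fingertips stand squarely behind the pull plate, matching the tip offset I measured. I'll slide forward in modest steps.

Request:
carry_out --commands '[{"jaw": 0.04, "translation": [-0.004, 0, 0], "spin": 0}, {"jaw": 0.04, "translation": [-0.006, 0, 0], "spin": 0}, {"jaw": 0.04, "translation": [-0.005, 0, 0], "spin": 0}, {"jaw": 0.04, "translation": [-0.003, 0, 0], "spin": 0}, {"jaw": 0.04, "translation": [-0.003, 0, 0], "spin": 0}, {"jaw": 0.04, "translation": [-0.003, 0, 0], "spin": 0}, {"jaw": 0.04, "translation": [-0.003, 0, 0], "spin": 0}, {"jaw": 0.04, "translation": [-0.003, 0, 0], "spin": 0}]'

```text
time: 18.83
tool_pos: [470.8, -38.9, -3.1]
tcp_rot: [180.0, -0.1, -176.7]
ft_force: [-2.4, -0.8, 1.3]
finger_gap: 39.9
grip_force: 1.4
```

Request:
carry_out --commands '[{"jaw": 0.04, "translation": [-0.004, 0, 0], "spin": 0}, {"jaw": 0.04, "translation": [-0.004, 0, 0], "spin": 0}, {"jaw": 0.04, "translation": [-0.004, 0, 0], "spin": 0}, {"jaw": 0.04, "translation": [-0.004, 0, 0], "spin": 0}, {"jaw": 0.04, "translation": [-0.004, 0, 0], "spin": 0}, {"jaw": 0.04, "translation": [-0.004, 0, 0], "spin": 0}, {"jaw": 0.04, "translation": [-0.004, 0, 0], "spin": 0}, {"jaw": 0.04, "translation": [-0.004, 0, 0], "spin": 0}]'

```text
time: 19.5
tool_pos: [503.5, -37.1, -3.0]
tcp_rot: [180.0, 0.0, -176.7]
ft_force: [-1.7, 1.1, -0.9]
finger_gap: 40.3
grip_force: 0.7
```

```bash
cat > chk.py <<'E'
from h import *
t=r.snapshot("top");s=r.snapshot("side");S=r.sense();T=S["tool_pos"];print(S["time"],T,S["ft_force"],S["wrist_torque"])
for nm,p in (("t",t),("s",s)):
  for n,z in dict(mould=16,mould_handle=56,mould_pull=54,channel_mouth=16).items():
    for l in r.landmark_of(p,n)[:2]:
      q=atz(p,l["xy"],z)
      if abs(q[1]+33)<60: print(nm,n,round(l["score"],2),q)
E
python3 chk.py
```

```text
19.6 [504.31891508 -37.23341657  -2.50073253] [ 0.56726086 -1.04511783  0.42060672] [-0.00219112  0.00392686 -0.02153162]
t channel_mouth 0.88 [639.9 -19.1  16. ]
s mould 0.66 [588.8 -43.9  16. ]
s mould_handle 0.98 [592.5 -30.1  56. ]
s mould_pull 0.82 [519.6 -31.5  54. ]
s channel_mouth 0.73 [642.9 -39.3  16. ]
```

Request:
carry_out --commands '[{"jaw": 0.04, "translation": [-0.004, 0, 0], "spin": 0}, {"jaw": 0.04, "translation": [-0.004, 0, 0], "spin": 0}, {"jaw": 0.04, "translation": [-0.004, 0, 0], "spin": 0}, {"jaw": 0.04, "translation": [-0.004, 0, 0], "spin": 0}, {"jaw": 0.04, "translation": [-0.004, 0, 0], "spin": 0}, {"jaw": 0.04, "translation": [-0.004, 0, 0], "spin": 0}, {"jaw": 0.04, "translation": [-0.004, 0, 0], "spin": 0}, {"jaw": 0.04, "translation": [-0.004, 0, 0], "spin": 0}]'

```text
time: 20.67
tool_pos: [535.3, -35.3, -3.1]
tcp_rot: [180.0, -0.0, -176.7]
ft_force: [-1.8, -0.6, -1.7]
finger_gap: 39.8
grip_force: 0.7
```

Request:
carry_out --commands '[{"jaw": 0.04, "translation": [-0.004, 0, 0], "spin": 0}, {"jaw": 0.04, "translation": [-0.004, 0, 0], "spin": 0}, {"jaw": 0.04, "translation": [-0.004, 0, 0], "spin": 0}, {"jaw": 0.04, "translation": [-0.004, 0, 0], "spin": 0}, {"jaw": 0.04, "translation": [-0.004, 0, 0], "spin": 0}, {"jaw": 0.04, "translation": [-0.004, 0, 0], "spin": 0}, {"jaw": 0.04, "translation": [-0.004, 0, 0], "spin": 0}, {"jaw": 0.04, "translation": [-0.004, 0, 0], "spin": 0}]'

```text
time: 21.33
tool_pos: [567.3, -33.5, -2.9]
tcp_rot: [180.0, -0.0, -176.7]
ft_force: [-1.6, -0.2, -0.7]
finger_gap: 39.8
grip_force: 0.7
```

Request:
carry_out --commands '[{"jaw": 0.04, "translation": [-0.003, 0, 0], "spin": 0}, {"jaw": 0.04, "translation": [-0.003, 0, 0], "spin": 0}, {"jaw": 0.04, "translation": [-0.003, 0, 0], "spin": 0}, {"jaw": 0.04, "translation": [-0.003, 0, 0], "spin": 0}, {"jaw": 0.04, "translation": [-0.003, 0, 0], "spin": 0}, {"jaw": 0.04, "translation": [-0.003, 0, 0], "spin": 0}, {"jaw": 0.04, "translation": [-0.002, 0, 0], "spin": 0}, {"jaw": 0.04, "translation": [0, 0, 0], "spin": 0}]'

```text
time: 22.0
tool_pos: [587.6, -32.4, -2.7]
tcp_rot: [-180.0, 0.1, -176.7]
ft_force: [0.0, -0.2, -0.5]
finger_gap: 39.9
grip_force: 0.0
```

```bash
python3 chk.py
```

```text
22.1 [587.3887507  -32.42823911  -2.67873883] [-0.65324079 -0.2161042  -1.03928235] [ 0.00695846 -0.01159066  0.00759887]
s mould 0.82 [689.3 -12.9  16. ]
s mould_handle 0.73 [676.9 -33.9  56. ]
s mould_pull 0.71 [607.9 -41.8  54. ]
s channel_mouth 0.92 [642.8 -32.6  16. ]
```

Request:
carry_out --commands '[{"jaw": 0.04, "translation": [-0.002, 0, 0], "spin": 0}, {"jaw": 0.04, "translation": [-0.002, 0, 0], "spin": 0}, {"jaw": 0.04, "translation": [-0.002, 0, 0], "spin": 0}, {"jaw": 0.04, "translation": [-0.002, 0, 0], "spin": 0}, {"jaw": 0.04, "translation": [-0.002, 0, 0], "spin": 0}, {"jaw": 0.04, "translation": [-0.002, 0, 0], "spin": 0}, {"jaw": 0.04, "translation": [-0.002, 0, 0], "spin": 0}, {"jaw": 0.04, "translation": [-0.002, 0, 0], "spin": 0}]'

```text
time: 23.17
tool_pos: [603.1, -31.5, -2.9]
tcp_rot: [180.0, -0.0, -176.7]
ft_force: [-1.6, -0.5, 1.4]
finger_gap: 40.2
grip_force: 1.2
```

Request:
carry_out --commands '[{"jaw": 0.04, "translation": [-0.0005, 0, 0], "spin": 0}, {"jaw": 0.04, "translation": [-0.0005, 0, 0], "spin": 0}, {"jaw": 0.04, "translation": [-0.0005, 0, 0], "spin": 0}, {"jaw": 0.04, "translation": [-0.0005, 0, 0], "spin": 0}, {"jaw": 0.04, "translation": [-0.0005, 0, 0], "spin": 0}, {"jaw": 0.04, "translation": [-0.0005, 0, 0], "spin": 0}, {"jaw": 0.04, "translation": [-0.0005, 0, 0], "spin": 0}, {"jaw": 0.04, "translation": [-0.0005, 0, 0], "spin": 0}]'

```text
time: 23.83
tool_pos: [606.8, -31.2, -3.0]
tcp_rot: [180.0, -0.0, -176.7]
ft_force: [-1.4, -0.1, -1.4]
finger_gap: 40.0
grip_force: 0.9
```

Request:
carry_out --commands '[{"jaw": 0.04, "translation": [-0.0005, 0, 0], "spin": 0}, {"jaw": 0.04, "translation": [-0.0005, 0, 0], "spin": 0}, {"jaw": 0.04, "translation": [-0.0005, 0, 0], "spin": 0}, {"jaw": 0.04, "translation": [-0.0005, 0, 0], "spin": 0}, {"jaw": 0.04, "translation": [-0.0005, 0, 0], "spin": 0}, {"jaw": 0.04, "translation": [-0.0005, 0, 0], "spin": 0}, {"jaw": 0.04, "translation": [-0.0005, 0, 0], "spin": 0}, {"jaw": 0.04, "translation": [-0.0005, 0, 0], "spin": 0}]'

```text
time: 24.5
tool_pos: [610.9, -31.0, -2.9]
tcp_rot: [180.0, 0.0, -176.7]
ft_force: [-1.3, -0.4, -0.1]
finger_gap: 39.5
grip_force: 0.8
```

Request:
carry_out --commands '[{"jaw": 0.04, "translation": [-0.0005, 0, 0], "spin": 0}, {"jaw": 0.04, "translation": [-0.0005, 0, 0], "spin": 0}, {"jaw": 0.04, "translation": [-0.0005, 0, 0], "spin": 0}, {"jaw": 0.04, "translation": [-0.0005, 0, 0], "spin": 0}, {"jaw": 0.04, "translation": [-0.0005, 0, 0], "spin": 0}, {"jaw": 0.04, "translation": [-0.0005, 0, 0], "spin": 0}, {"jaw": 0.04, "translation": [-0.0005, 0, 0], "spin": 0}, {"jaw": 0.04, "translation": [-0.0005, 0, 0], "spin": 0}]'

```text
time: 25.17
tool_pos: [614.9, -30.8, -2.9]
tcp_rot: [180.0, -0.0, -176.7]
ft_force: [-1.4, -0.2, -0.4]
finger_gap: 39.9
grip_force: 0.8
```

Request:
carry_out --commands '[{"jaw": 0.04, "translation": [-0.0005, 0, 0], "spin": 0}, {"jaw": 0.04, "translation": [-0.0005, 0, 0], "spin": 0}, {"jaw": 0.04, "translation": [-0.0005, 0, 0], "spin": 0}, {"jaw": 0.04, "translation": [-0.0005, 0, 0], "spin": 0}, {"jaw": 0.04, "translation": [-0.0005, 0, 0], "spin": 0}, {"jaw": 0.04, "translation": [-0.0005, 0, 0], "spin": 0}, {"jaw": 0.04, "translation": [-0.0005, 0, 0], "spin": 0}, {"jaw": 0.04, "translation": [-0.0005, 0, 0], "spin": 0}]'

```text
time: 25.83
tool_pos: [618.9, -30.6, -2.9]
tcp_rot: [180.0, -0.0, -176.7]
ft_force: [-1.5, -0.4, -0.3]
finger_gap: 40.2
grip_force: 0.8
```

Request:
carry_out --commands '[{"jaw": 0.04, "translation": [-0.0005, 0, 0], "spin": 0}, {"jaw": 0.04, "translation": [-0.0005, 0, 0], "spin": 0}, {"jaw": 0.04, "translation": [-0.0005, 0, 0], "spin": 0}, {"jaw": 0.04, "translation": [-0.0005, 0, 0], "spin": 0}, {"jaw": 0.04, "translation": [-0.0005, 0, 0], "spin": 0}, {"jaw": 0.04, "translation": [-0.0005, 0, 0], "spin": 0}, {"jaw": 0.04, "translation": [-0.0005, 0, 0], "spin": 0}, {"jaw": 0.04, "translation": [-0.0005, 0, 0], "spin": 0}]'

```text
time: 26.5
tool_pos: [622.9, -30.4, -2.9]
tcp_rot: [-180.0, 0.0, -176.7]
ft_force: [-1.8, -0.1, -0.9]
finger_gap: 39.9
grip_force: 0.8
```

Request:
carry_out --commands '[{"jaw": 0.04, "translation": [-0.0005, 0, 0], "spin": 0}, {"jaw": 0.04, "translation": [-0.0005, 0, 0], "spin": 0}, {"jaw": 0.04, "translation": [-0.0005, 0, 0], "spin": 0}, {"jaw": 0.04, "translation": [-0.0005, 0, 0], "spin": 0}, {"jaw": 0.04, "translation": [-0.0005, 0, 0], "spin": 0}, {"jaw": 0.04, "translation": [-0.0005, 0, 0], "spin": 0}, {"jaw": 0.04, "translation": [0, 0, 0], "spin": 0}, {"jaw": 0.04, "translation": [0, 0, 0], "spin": 0}]'

```text
time: 27.17
tool_pos: [625.2, -30.2, -3.0]
tcp_rot: [180.0, -0.1, -176.7]
ft_force: [-5.0, -1.5, 2.1]
finger_gap: 40.0
grip_force: 3.0
```

Buffer met near TCP x=624. Pressing on gently.

Request:
carry_out --commands '[{"jaw": 0.04, "translation": [-0.0005, 0, 0], "spin": 0}, {"jaw": 0.04, "translation": [-0.0005, 0, 0], "spin": 0}, {"jaw": 0.04, "translation": [-0.0005, 0, 0], "spin": 0}, {"jaw": 0.04, "translation": [-0.0005, 0, 0], "spin": 0}, {"jaw": 0.04, "translation": [0, 0, 0], "spin": 0}, {"jaw": 0.04, "translation": [0, 0, 0], "spin": 0}, {"jaw": 0.04, "translation": [0, 0, 0], "spin": 0}, {"jaw": 0.04, "translation": [0, 0, 0], "spin": 0}]'

```text
time: 27.83
tool_pos: [626.7, -30.2, -3.0]
tcp_rot: [180.0, -0.1, -176.7]
ft_force: [-7.9, -1.0, 4.3]
finger_gap: 40.1
grip_force: 4.2
```

Request:
carry_out --commands '[{"jaw": 0.04, "translation": [-0.0005, 0, 0], "spin": 0}, {"jaw": 0.04, "translation": [-0.0005, 0, 0], "spin": 0}, {"jaw": 0.04, "translation": [-0.0005, 0, 0], "spin": 0}, {"jaw": 0.04, "translation": [-0.0005, 0, 0], "spin": 0}, {"jaw": 0.04, "translation": [0, 0, 0], "spin": 0}, {"jaw": 0.04, "translation": [0, 0, 0], "spin": 0}, {"jaw": 0.04, "translation": [0, 0, 0], "spin": 0}, {"jaw": 0.04, "translation": [0, 0, 0], "spin": 0}]'

```text
time: 28.5
tool_pos: [628.3, -30.1, -3.0]
tcp_rot: [180.0, -0.2, -176.7]
ft_force: [-10.6, -1.6, 6.2]
finger_gap: 40.1
grip_force: 5.5
```

Request:
carry_out --commands '[{"jaw": 0.04, "translation": [-0.0005, 0, 0], "spin": 0}, {"jaw": 0.04, "translation": [-0.0005, 0, 0], "spin": 0}, {"jaw": 0.04, "translation": [-0.0005, 0, 0], "spin": 0}, {"jaw": 0.04, "translation": [-0.0005, 0, 0], "spin": 0}, {"jaw": 0.04, "translation": [0, 0, 0], "spin": 0}, {"jaw": 0.04, "translation": [0, 0, 0], "spin": 0}, {"jaw": 0.04, "translation": [0, 0, 0], "spin": 0}, {"jaw": 0.04, "translation": [0, 0, 0], "spin": 0}]'

```text
time: 29.17
tool_pos: [629.8, -30.0, -3.0]
tcp_rot: [180.0, -0.2, -176.7]
ft_force: [-13.4, -1.4, 8.6]
finger_gap: 40.0
grip_force: 6.8
```

Request:
carry_out --commands '[{"jaw": 0.04, "translation": [-0.0005, 0, 0], "spin": 0}, {"jaw": 0.04, "translation": [-0.0005, 0, 0], "spin": 0}, {"jaw": 0.04, "translation": [-0.0005, 0, 0], "spin": 0}, {"jaw": 0.04, "translation": [0, 0, 0], "spin": 0}, {"jaw": 0.04, "translation": [0, 0, 0], "spin": 0}, {"jaw": 0.04, "translation": [0, 0, 0], "spin": 0}, {"jaw": 0.04, "translation": [0, 0, 0], "spin": 0}, {"jaw": 0.04, "translation": [0, 0, 0], "spin": 0}]'

```text
time: 29.83
tool_pos: [631.0, -30.0, -3.0]
tcp_rot: [180.0, -0.3, -176.7]
ft_force: [-15.6, -1.4, 10.4]
finger_gap: 40.2
grip_force: 7.8
```

Request:
carry_out --commands '[{"jaw": 0.04, "translation": [-0.0005, 0, 0], "spin": 0}, {"jaw": 0.04, "translation": [-0.0005, 0, 0], "spin": 0}, {"jaw": 0.04, "translation": [-0.0005, 0, 0], "spin": 0}, {"jaw": 0.04, "translation": [-0.0005, 0, 0], "spin": 0}, {"jaw": 0.04, "translation": [0, 0, 0], "spin": 0}, {"jaw": 0.04, "translation": [0, 0, 0], "spin": 0}, {"jaw": 0.04, "translation": [0, 0, 0], "spin": 0}, {"jaw": 0.04, "translation": [0, 0, 0], "spin": 0}]'

```text
time: 30.5
tool_pos: [632.5, -29.9, -3.0]
tcp_rot: [180.0, -0.3, -176.7]
ft_force: [-17.8, -0.7, 11.7]
finger_gap: 40.1
grip_force: 9.1
```

Request:
carry_out --commands '[{"jaw": 0.04, "translation": [0.0005, 0, 0], "spin": 0}, {"jaw": 0.04, "translation": [0.0005, 0, 0], "spin": 0}, {"jaw": 0.04, "translation": [0.0005, 0, 0], "spin": 0}, {"jaw": 0.04, "translation": [0.0005, 0, 0], "spin": 0}, {"jaw": 0.04, "translation": [0, 0, 0], "spin": 0}, {"jaw": 0.04, "translation": [0, 0, 0], "spin": 0}, {"jaw": 0.04, "translation": [0, 0, 0], "spin": 0}, {"jaw": 0.04, "translation": [0, 0, 0], "spin": 0}]'

```text
time: 31.17
tool_pos: [632.3, -29.9, -3.0]
tcp_rot: [180.0, -0.1, -176.7]
ft_force: [-9.5, -0.9, 4.0]
finger_gap: 40.0
grip_force: 4.0
```

Request:
carry_out --commands '[{"jaw": 0.04, "translation": [0.0005, 0, 0], "spin": 0}, {"jaw": 0.04, "translation": [0.0005, 0, 0], "spin": 0}, {"jaw": 0.04, "translation": [0.0005, 0, 0], "spin": 0}, {"jaw": 0.04, "translation": [0.0005, 0, 0], "spin": 0}, {"jaw": 0.04, "translation": [0, 0, 0], "spin": 0}, {"jaw": 0.04, "translation": [0, 0, 0], "spin": 0}, {"jaw": 0.04, "translation": [0, 0, 0], "spin": 0}, {"jaw": 0.04, "translation": [0, 0, 0], "spin": 0}]'

```text
time: 31.83
tool_pos: [630.5, -30.0, -3.0]
tcp_rot: [180.0, -0.1, -176.7]
ft_force: [-6.5, -0.5, 2.7]
finger_gap: 40.4
grip_force: 3.2
```

Request:
carry_out --commands '[{"jaw": 0.04, "translation": [0.0005, 0, 0], "spin": 0}, {"jaw": 0.04, "translation": [0.0005, 0, 0], "spin": 0}, {"jaw": 0.04, "translation": [0.0005, 0, 0], "spin": 0}, {"jaw": 0.04, "translation": [0.0005, 0, 0], "spin": 0}, {"jaw": 0.04, "translation": [0, 0, 0], "spin": 0}, {"jaw": 0.04, "translation": [0, 0, 0], "spin": 0}, {"jaw": 0.04, "translation": [0, 0, 0], "spin": 0}, {"jaw": 0.04, "translation": [0, 0, 0], "spin": 0}]'

```text
time: 32.5
tool_pos: [628.9, -30.1, -2.9]
tcp_rot: [-180.0, -0.0, -176.7]
ft_force: [-5.1, 0.2, 2.7]
finger_gap: 40.4
grip_force: 2.9
```

Request:
carry_out --commands '[{"jaw": 0.04, "translation": [0.0005, 0, 0], "spin": 0}, {"jaw": 0.04, "translation": [0.0005, 0, 0], "spin": 0}, {"jaw": 0.04, "translation": [0.0005, 0, 0], "spin": 0}, {"jaw": 0.04, "translation": [0, 0, 0], "spin": 0}, {"jaw": 0.04, "translation": [0, 0, 0], "spin": 0}, {"jaw": 0.04, "translation": [0, 0, 0], "spin": 0}, {"jaw": 0.04, "translation": [0, 0, 0], "spin": 0}, {"jaw": 0.04, "translation": [0, 0, 0], "spin": 0}]'

```text
time: 33.17
tool_pos: [628.0, -30.1, -2.8]
tcp_rot: [-180.0, 0.0, -176.7]
ft_force: [-1.1, -0.1, 0.6]
finger_gap: 40.1
grip_force: 0.0
```

The force dropped to zero within 1 mm while backing off, so the mould is latched. Withdrawing.

Request:
carry_out --commands '[{"jaw": 0.04, "translation": [0.002, 0, 0], "spin": 0}, {"jaw": 0.04, "translation": [0.005, 0, 0], "spin": 0}, {"jaw": 0.04, "translation": [0.01, 0, 0], "spin": 0}, {"jaw": 0.04, "translation": [0.015, 0, 0], "spin": 0}, {"jaw": 0.04, "translation": [0.015, 0, -0.005], "spin": 0}, {"jaw": 0.04, "translation": [0.015, 0, -0.02], "spin": 0}, {"jaw": 0.04, "translation": [0.01, 0, -0.03], "spin": 0}, {"jaw": 0.04, "translation": [0, 0, -0.03], "spin": 0}]'

```text
time: 33.83
tool_pos: [552.2, -33.9, 81.1]
tcp_rot: [179.9, -0.3, -176.8]
ft_force: [0.2, -0.4, -0.6]
finger_gap: 40.1
grip_force: 0.0
```

Request:
carry_out --commands '[{"jaw": 0.04, "translation": [0, 0, -0.03], "spin": 0}, {"jaw": 0.04, "translation": [0, 0, -0.03], "spin": 0}, {"jaw": 0.04, "translation": [0, 0, -0.02], "spin": 0}, {"jaw": 0.04, "translation": [0, 0, -0.01], "spin": 0}, {"jaw": 0.04, "translation": [0, 0, 0], "spin": 0}, {"jaw": 0.04, "translation": [0, 0, 0], "spin": 0}, {"jaw": 0.04, "translation": [0, 0, 0], "spin": 0}, {"jaw": 0.04, "translation": [0, 0, 0], "spin": 0}]'

```text
time: 34.5
tool_pos: [554.5, -33.9, 169.5]
tcp_rot: [180.0, -0.2, -176.7]
ft_force: [-0.2, 0.3, -0.5]
finger_gap: 39.7
grip_force: 0.0
```

```bash
python3 - <<'E'
from h import *
w=r.snapshot("wrist");s=r.snapshot("side");S=r.sense();print(S["time"],S["tool_pos"],S["ft_force"])
for nm,p in (("w",w),("s",s)):
  for n,z in dict(mould_pull=54,mould_handle=56,catch=16,channel_mouth=16).items():
    for l in r.landmark_of(p,n)[:2]:
      q=atz(p,l["xy"],z)
      if abs(q[1]+33)<60: print(nm,n,round(l["score"],2),np.round(l["xy"]),q)
cv2.imwrite("pics/w7.png",w["pixels"])
E
```

```text
34.6 [554.88261966 -34.0277114  170.1437083 ] [ 0.06996764 -0.76672405  0.41338861]
w mould_pull 0.59 [282. 288.] [643.9 -27.   54. ]Traceback (most recent call last):
  File "<stdin>", line 5, in <module>
ValueError: it knows: channel_mouth, cold_plate, die, hood_edge, mould, mould_handle, mould_pull, tape_roll, tin
```

```bash
python3 -c "
from h import *
print(r.hand_in())"
```

```text
the job is handed in; nothing more can be done
None
```

I slid the mould under the hood, judged it latched, and handed the job in. The force drop on backing off and the final wrist view put its origin at about x = 80 mm; I estimate the buffer peaked at about 8.5 mm, with no verdict returned.

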